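Find the case that holds the brass die

ROBOT

A 6-joint arm with a two-finger parallel gripper is mounted at the origin on the work surface. World frame = base frame: x ahead of the robot, y to its left, z up, the work surface at z = 0. Lengths are in mm, angles in rad, forces in N, time in s.
With the tool pointing down it reaches from about 350 to 975 mm from the base axis. Payload 7.1 kg.
Tool frame: the origin (TCP) lies at the centre of the arm's flange, where the gripper is bolted on; the fingertips stand 182 mm ahead of it and the grasp point (between the pads) lies 163 mm ahead of it; z points along the fingers, y is the line along which they close (so a half turn about z gives the same grasp; the last joint's range is limited). The gripper opens to 88 mm and grips with 3 to 60 N. Pads are 20 mm wide; open, the fingers measure 115 mm over their backs; the gripper's body (75 mm by 178 mm) begins 61 mm behind the grasp point.
Start: joints at [1.302, 0.423, 1.63, -0, 1.089, -0.019], TCP at [154.475, 605.594, 404.675] pointing down, gripper open.
Joint ranges: [-3, 3], [-0.9, 2.11], [0.09, 2.58], [-1.31, 4.45], [0.11, 2.69], [-2.54, 2.54]. Speed limits (rad/s): [2.39, 2.39, 3.01, 3.14, 3.14, 3.14].

INTERFACE

Orientations are given as a rotation vector (axis times angle).
In Python, from workcell import readout, get_image, ctrl gives the robot as it stands.
- The arm moves only by the tool step_arm, never from a script. Its argument "targets" is a list that holds one entry, the list of rows, each a list of 7 numbers: the shift along the world's x, y, z as a fraction of full scale, then the turn, a rotation vector about the world's x, y, z as a fraction of full scale, then the opening, from 0 (shut) to 1 (fully open). In form: [[[dx, dy, dz, wx, wy, wz, claw], ...]]. A call has exactly 5 rows; each row shifts and turns the commanded pose from where the row before left it; what a row does not reach is not made up. Full scale, the value 1, is 0.05 m for a shift and 4 degrees for a turn. A row lasts 1/8 s, in which the tool goes at most 62.5 mm and 10.7 degrees, less where a joint would pass 70% of its speed; a pose out of reach is approached as far as the arm can. A call with a number of a shift or a turn outside -1 to 1 is refused whole. A call with a gripper value outside its range is refused whole. The fingers move at their own pace and stop on an object; the grip force is fixed at half the most. Time passes only in rows, so rows that do not move let the fingers close, or fill a call up. It gives the time, the measured TCP pose, the force, the opening and the grip force at its end, in the units of the state.
- readout.get_obs(): the state, without advancing time (a new reading comes with each control period).
- get_image(name): name is "scene" or "side" or "wrist"; returns a dict with "pixels" (400x640x3 uint8, red, green, blue), "intrinsics" (3x3 intrinsics, pixels), "extrinsics" (4x4, takes a point from world to camera coordinates). Camera axes: x right, y down, z forward; pixel columns grow to the right and rows downward; lengths in mm; the calibration is good to about 2 mm. A picture is of the moment at which its call begins. There is no depth.
- ctrl.close_job(): hands the job in; it is judged then, once.
The state is a dict: "t": time; "qpos": joint angles; "qvel": joint speeds; "joint_torque": joint torques, N m; "ee_pos": TCP position; "orientation": TCP orientation; "ft_force": force on the tool from outside, world axes, zero at the start; "moment": the same for the moment, N m; "width": finger opening in mm; "grasp_force": force on a finger pad.
Only numpy, scipy, OpenCV 4.12 (cv2) and the standard library are available. Lean on these libraries where they do the work, as an engineer would, in place of code of your own. Each camera call takes 0.05 s, during which the arm holds its last target. There are 200 camera calls.

TASK

One of the three closed blue cases under the utensil rail still holds the heavy brass pasta die; the other two are empty. Find it by feeling its weight, bring it out from under the rail and stand it upright on the white die plate, one side flat up against the red stop bar. Leave the two empty cases standing where they were, and do not bump the rail or disturb the other kitchen things.

Things in the scene. Friction and masses are not known exactly. Their poses are not given: they have to be found in the camera images.
- case_a_center (a point): closed blue plastic case, 56 x 56 x 52 mm high, black seam and latch, fixed lid; the three look alike. Point: its centre, 26 mm above its underside; z up, x and y square to its sides. It starts upright on the table under the rail. Empty about 0.1 kg, with the die about 0.4 kg (15% more or less); which holds the die changes each time. Contents have 4 mm of play.
- case_b_center (a point): closed blue plastic case, 56 x 56 x 52 mm high, black seam and latch, fixed lid; the three look alike. Point: its centre, 26 mm above its underside; z up, x and y square to its sides. It starts upright on the table under the rail. Empty about 0.1 kg, with the die about 0.4 kg (15% more or less); which holds the die changes each time. Contents have 4 mm of play.
- case_c_center (a point): closed blue plastic case, 56 x 56 x 52 mm high, black seam and latch, fixed lid; the three look alike. Point: its centre, 26 mm above its underside; z up, x and y square to its sides. It starts upright on the table under the rail. Empty about 0.1 kg, with the die about 0.4 kg (15% more or less); which holds the die changes each time. Contents have 4 mm of play.
- rail: fixed steel utensil rail: 12 mm bar along y, 460 mm long, centre line 140 mm above the table, a post at each end, two small utensils hung on its far side near the ends. Origin on the table below its middle; x points away from the robot. The cases stand in a row under it, 120 mm apart, within 0.2 rad of square to it: reach them with the gripper leaning back towards the robot.
- plate: white die plate fixed to the table, 130 (x) x 160 (y) mm, 6 mm thick, with a red stop bar along its whole far (+x) edge, 12 mm wide, its top 24 mm above the table. The origin is at the centre of the underside, z up.
- plate_stop (a point): middle of the foot of the red stop bar's near face, at the height of the plate's upper face (6 mm above the table), 53 mm along x from the plate's centre; x points into the stop (away from the robot), y runs along it. A case flat against the stop has its centre 28 mm before it in x and 26 mm above it.
- bowl: loose steel bowl, 150 mm across, 60 mm high; a bystander. Origin at its underside.
- jar: loose amber jar, 68 mm across, 100 mm high; a bystander. Origin at its underside.
- can: loose steel can, 72 mm across, 55 mm high; a bystander. Origin at its underside.
- scraper: loose dough scraper lying flat, about 100 x 110 mm, 12 mm high; a bystander. Origin at its underside.
- brush: loose pastry brush lying flat; a bystander. Origin at its underside.
- timer: loose white kitchen timer, 60 x 70 mm, 38 mm high; a bystander. Origin at its underside.
Not all that is in view belongs to the job. What is shaped like the part that bears case_b_center but orange or pink is not meant.

How it is judged (in metres and radians):
At the end, for the whole second after the job is handed in: The case with the die (over 2.4 N on the plate) stands upright within 0.08 rad, still and released on the plate, its centre 24 to 33 mm before the stop's face and within 55 mm of its middle; the other two stand upright and still within 40 mm of their starts (angle between each of case_a_center, case_b_center, case_c_center's own z axis and vertical below 0.08 rad and linear speed of each of case_a, case_b, case_c below 0.02 m/s and ((contact force between case_a and plate above 2.4 N and x of case_a_center in the frame of plate_stop between -0.033 and -0.024 m and y of case_a_center in the frame of plate_stop between -0.055 and 0.055 m and z of case_a_center in the frame of plate_stop below 0.031 m and distance of each of case_b_center, case_c_center from where it was at the start of the episode below 0.04 m) or (contact force between case_b and plate above 2.4 N and x of case_b_center in the frame of plate_stop between -0.033 and -0.024 m and y of case_b_center in the frame of plate_stop between -0.055 and 0.055 m and z of case_b_center in the frame of plate_stop below 0.031 m and distance of each of case_a_center, case_c_center from where it was at the start of the episode below 0.04 m) or (contact force between case_c and plate above 2.4 N and x of case_c_center in the frame of plate_stop between -0.033 and -0.024 m and y of case_c_center in the frame of plate_stop between -0.055 and 0.055 m and z of case_c_center in the frame of plate_stop below 0.031 m and distance of each of case_a_center, case_b_center from where it was at the start of the episode below 0.04 m))); the robot touches nothing.
It fails at once if the rail is bumped with more than 12 N (contact force between anything else and rail above 12 N).
It fails at once if a bystander is moved more than 40 mm (distance of any of bowl, jar, can, scraper, brush, timer from where it was at the start of the episode above 0.04 m).
It also fails if it takes over 61 s, if anything falls off the work surface, if the arm or the gripper's body presses on something with over 40 N, if the wrist force passes 120 N, or if a joint passes its speed limit or range.

## Working session

There is one attempt and no reset: what is moved stays moved. The work goes in short steps, Python scripts to look and compute and a tool call to move; the robot and the scene stay as the last step left them, time stands still between calls to the robot, and variables do not carry over. Pictures are saved under pics/ and viewed, at most 10 in all, crops included, and the job is handed in when it is done.

Besides the shell and the picture viewer there is one more tool, called after "Call:" as name(argument=value, ...), one argument or row to a line, values as JSON. step_arm: Moves the arm, as the interface text tells. Shift numbers are shares of 0.05 m and turn numbers shares of 4 degrees, none past 1 either way. Its arguments: {"type":"object","properties":{"targets":{"type":"array"}},"required":["targets"]}

```bash
ls; mkdir -p pics; python3 - <<'E'
from workcell import readout,get_image
import cv2,numpy as np
o=readout.get_obs();print(o)
for n in("scene","side"):
    d=get_image(n);cv2.imwrite(f"pics/{n}0.png",d["pixels"][:,:,::-1]);print(n,np.round(d["intrinsics"],1).tolist(),np.round(d["extrinsics"],3).tolist())
E
```

```text
pics
{'t': 0.0, 'qpos': array([ 1.30198836e+00,  4.23802944e-01,  1.63067025e+00,  9.51461781e-06,
        1.08859613e+00, -1.89949847e-02]), 'qvel': array([ 0.00088724, -0.00057859, -0.00024745, -0.0005349 , -0.00045278,
        0.0003061 ]), 'joint_torque': array([-1.77320930e-03, -5.44608557e+01, -2.73671275e+01,  6.44287001e-02,
        2.24957726e-02, -1.49033553e-04]), 'ee_pos': array([154.41234836, 605.34204434, 403.93291761]), 'orientation': array([-3.91365111e-01, -3.11689743e+00,  2.29351887e-03]), 'ft_force': array([-0.24137433,  1.18618623,  0.47427231]), 'moment': array([-0.01103066, -0.03480107,  0.01037869]), 'grasp_force': 0.0, 'width': 87.50294835018241}
scene [[382.7, 0.0, 321.6], [0.0, 382.7, 203.0], [0.0, 0.0, 1.0]] [[-0.826, 0.564, -0.002, 457.242], [0.387, 0.565, -0.729, -191.852], [-0.41, -0.603, -0.684, 1416.42], [0.0, 0.0, 0.0, 1.0]]
side [[449.7, 0.0, 313.8], [0.0, 449.7, 203.4], [0.0, 0.0, 1.0]] [[-0.949, -0.316, -0.012, 526.113], [-0.242, 0.752, -0.613, 118.265], [0.203, -0.579, -0.79, 1144.75], [0.0, 0.0, 0.0, 1.0]]
```

View pics/scene0.png

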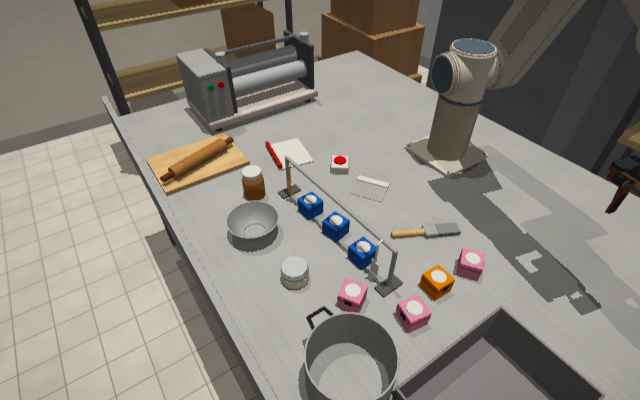

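View pics/side0.png

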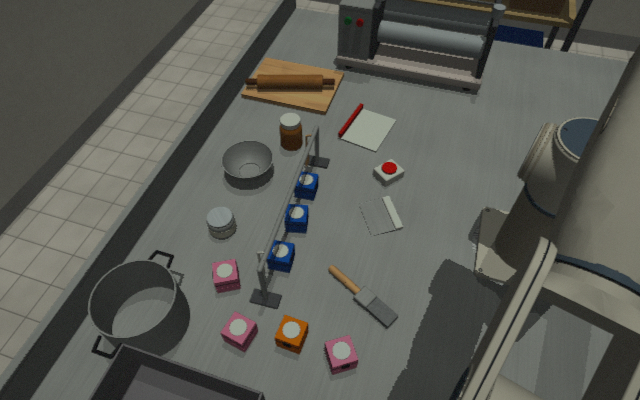

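The scene shows three blue cases at (311,205), (336,225), (362,251) in the scene view, under the rail. The white plate is at (292,152) with its red bar at (274,154). The orange and pink cubes, e.g. (437,280) and (473,262), are decoys, because only the blue cases fit the description.

```bash
cat > h.py <<'E'
from workcell import readout,get_image
import cv2,numpy as np
np.set_printoptions(precision=1,suppress=True)
def ray(d,u,v,z):
    K,E=d["intrinsics"],d["extrinsics"];R,t=E[:3,:3],E[:3,3]
    r=R.T@np.linalg.inv(K)@np.array([u,v,1.]);c=-R.T@t
    return c+r*(z-c[2])/r[2]
def proj(d,p):
    q=d["extrinsics"][:3,:3]@np.asarray(p,float)+d["extrinsics"][:3,3];q=d["intrinsics"]@q;return q[:2]/q[2]
def rect(d,z,x0,y0,w,h,s):
    # picture: column -> -y, row -> -x (top = far)
    P=np.float32([proj(d,(x0+w,y0+h,z)),proj(d,(x0+w,y0,z)),proj(d,(x0,y0,z)),proj(d,(x0,y0+h,z))])
    H=cv2.getPerspectiveTransform(P,np.float32([[0,0],[h*s,0],[h*s,w*s],[0,w*s]]))
    return cv2.warpPerspective(d["pixels"],H,(int(h*s),int(w*s)),flags=cv2.INTER_CUBIC)[:,:,::-1]
def blue(p):
    a=p.astype(int);return ((a[...,2]>a[...,0]+40)&(a[...,2]>a[...,1]+30)).astype(np.uint8)
def red(p):
    a=p.astype(int);return ((a[...,0]>120)&(a[...,1]<70)&(a[...,2]<70)).astype(np.uint8)
E
python3 - <<'E'
from h import *
for n in("scene","side"):
    d=get_image(n);p=d["pixels"];print(n)
    cs,_=cv2.findContours(blue(p),0,2)
    for c in cs:
        if cv2.contourArea(c)<80:continue
        x,y,w,h=cv2.boundingRect(c)
        if max(w,h)>60 : continue
        hull=np.zeros(p.shape[:2],np.uint8);cv2.fillConvexPoly(hull,cv2.convexHull(c),1)
        a=p.astype(int);m=((a.min(2)>120)&(hull>0)).astype(np.uint8)
        k,l,s,ce=cv2.connectedComponentsWithStats(m)
        if k<2:continue
        i=1+s[1:,4].argmax();print("blue",cv2.contourArea(c),(x,y,w,h),"label",s[i,4],ce[i],ray(d,*ce[i],52))
    cs,_=cv2.findContours(red(p),0,2)
    for c in cs:
        if cv2.contourArea(c)<40:continue
        r=cv2.boxPoints(cv2.minAreaRect(c));print("red",cv2.contourArea(c),r.tolist(),[ray(d,*q,24) for q in r])
    rows={"scene":dict(f1=(288,192),f2=(388,286),r1=(287,157),r2=(394,249)),"side":dict(f1=(319,162),f2=(266,299),r1=(317,130),r2=(263,262))}[n]
    for k,v in rows.items(): print(k,ray(d,*v,0 if k[0]=='f' else 140))
    im=rect(d,52,440,-30,240,360,2);cv2.imwrite(f"pics/r_{n}.png",im)
E
```

```text
scene
blue 567.0 (348, 236, 28, 34) label 115 [363.2 245.9] [568.9 219.   52. ]
blue 526.0 (322, 211, 28, 31) label 90 [336.6 219.2] [569.2  99.   52. ]
blue 464.0 (298, 192, 25, 28) label 79 [310.2 198.6] [583.7 -16.   52. ]
red 58.0 [[334.0, 156.0], [345.0, 156.0], [345.0, 163.0], [334.0, 163.0]] [array([ 376.3, -181.5,   24. ]), array([ 344.2, -159.5,   24. ]), array([ 368.7, -126.8,   24. ]), array([ 400.1, -148.4,   24. ])]
red 47.0 [[265.1176452636719, 142.5294189453125], [267.3235168457031, 141.20590209960938], [281.1764831542969, 164.29412841796875], [278.9706115722656, 165.61764526367188]] [array([ 537.8, -393.7,   24. ]), array([ 526.9, -396.8,   24. ]), array([ 554.7, -245.4,   24. ]), array([ 564.7, -243.2,   24. ])]
f1 [ 596.2 -132.1    0. ]
f2 [570.1 327.8   0. ]
r1 [ 590.9 -130.1  140. ]
r2 [568.1 321.9 140. ]
side
blue 134.0 (274, 242, 20, 22) label 91 [282.3 250.7] [561.6 218.8  52. ]
blue 106.0 (290, 205, 18, 19) label 90 [297.3 212.4] [566.   98.3  52. ]
blue 83.0 (302, 173, 16, 17) label 54 [308.3 179.4] [575.3 -16.6  52. ]
red 108.0 [[382.0, 162.0], [396.0, 162.0], [396.0, 172.0], [382.0, 172.0]] [array([ 401.5, -168. ,   24. ]), array([ 363. , -180.3,   24. ]), array([ 354.9, -142.2,   24. ]), array([ 392.7, -130. ,   24. ])]
red 57.5 [[338.8800048828125, 131.16001892089844], [360.239990234375, 102.68000793457031], [362.32000732421875, 104.24000549316406], [340.96002197265625, 132.7200164794922]] [array([ 557.2, -254.2,   24. ]), array([ 528.9, -404.2,   24. ]), array([ 520.5, -398.7,   24. ]), array([ 549.2, -249.5,   24. ])]
f1 [ 582.6 -133.6    0. ]
f2 [565.5 327.4   0. ]
r1 [ 583.5 -120.4  140. ]
r2 [566.  307.5 140. ]
```

```bash
python3 - <<'E'
import cv2,numpy as np
a=cv2.imread("pics/r_scene.png");b=cv2.imread("pics/r_side.png")
a=a[100:380];b=b[100:380]
cv2.imwrite("pics/rr.png",np.vstack([a,b]));print(a.shape)
E
```

```text
(280, 720, 3)
```

View pics/rr.png

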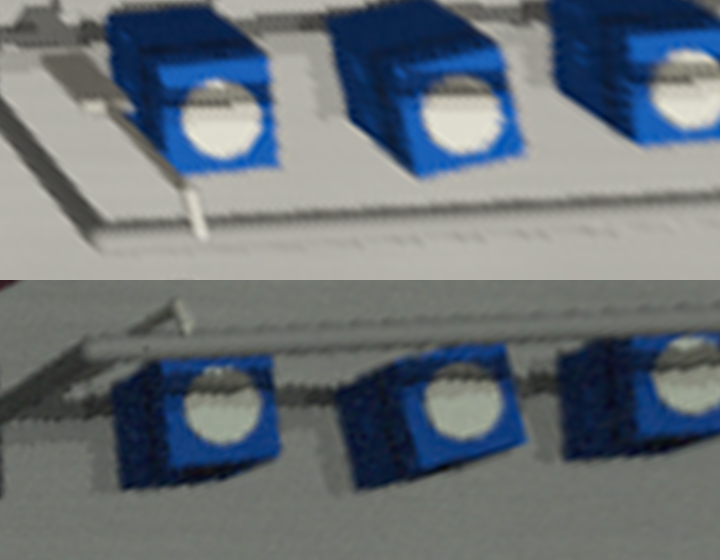

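In the rectified pictures the case tops are squares with label centres at about (222,118), (462,114) and (691,90) in the upper half. The middle case is turned most, about 13°. I'll fit the edges and the plate numerically.

```bash
cat >> h.py <<'E'
from scipy.spatial.transform import Rotation as Ro
def go(gp,yaw,lean,n=None):
    "remaining shift/turn to bring grasp point to gp with yaw, lean (deg), in move units (total, and per row for n)"
    o=readout.get_obs()
    base=Ro.from_rotvec([0,np.pi,0])  # down, tool y = world y
    T=Ro.from_euler('z',yaw,degrees=True)*Ro.from_euler('y',-lean,degrees=True)*base
    C=Ro.from_rotvec(o["orientation"])
    if (C.inv()*T).magnitude()>np.pi/2: T=T*Ro.from_euler('z',180,degrees=True)
    d=T.as_matrix()[:,2];p=np.asarray(gp,float)-163*d
    sh=(p-o["ee_pos"])/50;tu=np.degrees((T*C.inv()).as_rotvec())/4
    print("t",round(o["t"],2),"grasp now",o["ee_pos"]+163*C.as_matrix()[:,2],"tcp target",p,"units",np.round(np.r_[sh,tu],3))
    if n: print("per row",np.round(np.r_[sh,tu]/n,3))
    print("q",np.round(o["qpos"],2),"F",o["ft_force"],"M",np.round(o["moment"],2),"w",o["width"],"gf",o["grasp_force"])
E
python3 - <<'E'
from h import *
S=4;x0,y0,W,H=440,-80,240,420
def fit(u,v):
    u=np.array(u,float);v=np.array(v,float)
    for _ in range(4):
        c=np.polyfit(u,v,1);r=np.abs(v-np.polyval(c,u));k=r<max(1.5,1.5*np.median(r));u,v=u[k],v[k]
    return c,len(u)
for n in("scene","side"):
    d=get_image(n);m=blue(np.ascontiguousarray(rect(d,52,x0,y0,W,H,S)[:,:,::-1]))
    print(n)
    for cx,cy in((570,219),(571,99),(584,-16)):
        near=[];right=[]
        for y in np.arange(cy-18,cy+18,.5):
            c=int((y0+H-y)*S);r=np.nonzero(m[int((x0+W-cx)*S):int((x0+W-cx+45)*S),c])[0]
            if len(r):near.append((y,cx-r.max()/S))
        for x in np.arange(cx-18,cx+12,.5):
            r0=int((x0+W-x)*S);c=np.nonzero(m[r0,int((y0+H-cy)*S):int((y0+H-cy+45)*S)])[0]
            if len(c):right.append((x,cy-c.max()/S))
        (a,b),k=fit(*zip(*near));(e,f),k2=fit(*zip(*right))
        # intersection x=a y+b ; y=e x+f
        xc=(a*f+b)/(1-a*e);yc=e*xc+f
        psi=(np.arctan(-a)+np.arctan(e))/2
        R=np.array([[np.cos(psi),-np.sin(psi)],[np.sin(psi),np.cos(psi)]])
        print("near yaw",np.degrees(np.arctan(-a)),k,"side yaw",np.degrees(np.arctan(e)),k2,"corner",xc,yc,"centre",np.array([xc,yc])+R@[28,28])
    # plate
    p=d["pixels"];a=p.astype(int);u0,v0=[int(t) for t in proj(d,(485,-310,6))]
    w=((a.min(2)>(150 if n=="scene" else 140))&(np.ptp(a,2)<40)).astype(np.uint8)
    k,l,s,ce=cv2.connectedComponentsWithStats(w,connectivity=4);i=l[v0,u0];print("plate px",u0,v0,p[v0,u0],s[i],ce[i])
    c,_=cv2.findContours((l==i).astype(np.uint8),0,1);q=np.float32([ray(d,*z,6)[:2] for z in c[0][:,0]]);r=cv2.minAreaRect(q);print(r,cv2.boxPoints(r).tolist())
    for nm,uv,z in(("jar",(253,182),50),("bowl",(252,228),30),("can",(294,272),28),("scraper",(370,187),6),("brush",(425,232),10)):
        if n=="scene":print(nm,ray(d,*uv,z))
d=get_image("scene");p=d["pixels"];
cv2.imwrite("pics/crop.png",cv2.resize(p[130:300,230:430,::-1],None,fx=4,fy=3.5,interpolation=2)[:,:800])
E
```

```text
scene
near yaw 5.391094858231681 72 side yaw 7.600639323328377 60 corner 546.7169958824743 189.92263238100162 centre [571.4 220.9]
near yaw 12.658811794314254 72 side yaw 13.15836745417921 59 corner 552.8068837365992 67.03711484198703 centre [573.8 100.6]
near yaw 4.3246948147118935 72 side yaw 7.113995662675315 56 corner 560.9989518562788 -44.65714744050658 centre [586.1 -14. ]
plate px 289 152 [221 220 206] [  102    51   538   349 67918] [351.2 235.4]
((389.9920654296875, -120.5245361328125), (1819.3193359375, 1501.4876708984375), 79.23590850830078) [[-517.4352416992188, -873.965087890625], [957.6329345703125, -1154.3914794921875], [1297.41943359375, 632.916015625], [-177.6488037109375, 913.3424072265625]]
jar [ 689.6 -185.4   50. ]
bowl [776.1 -26.3  30. ]
can [756.5 172.   28. ]
scraper [363.9   5.1   6. ]
brush [363.3 252.7  10. ]
side
near yaw 5.7971375594132155 72 side yaw 8.95795925947327 55 corner 541.4935096923502 188.82018969692786 centre [565.7 220.2]
near yaw 13.279921827148256 72 side yaw 14.761939942168967 59 corner 548.0255022716484 66.17353752143349 centre [568.4 100.1]
near yaw 3.127173731277983 72 side yaw 8.55762764622896 55 corner 554.4883170853832 -45.65257586103766 centre [579.5 -14.9]
plate px 365 128 [155 162 149] [ 343  109   53   41 1218] [369.1 129.2]
((474.7279968261719, -312.8358154296875), (156.3826446533203, 113.03374481201172), 79.67719268798828) [[405.114501953125, -379.634033203125], [516.3186645507812, -399.88897705078125], [544.3414916992188, -246.03759765625], [433.1373291015625, -225.78265380859375]]
```

View pics/crop.png

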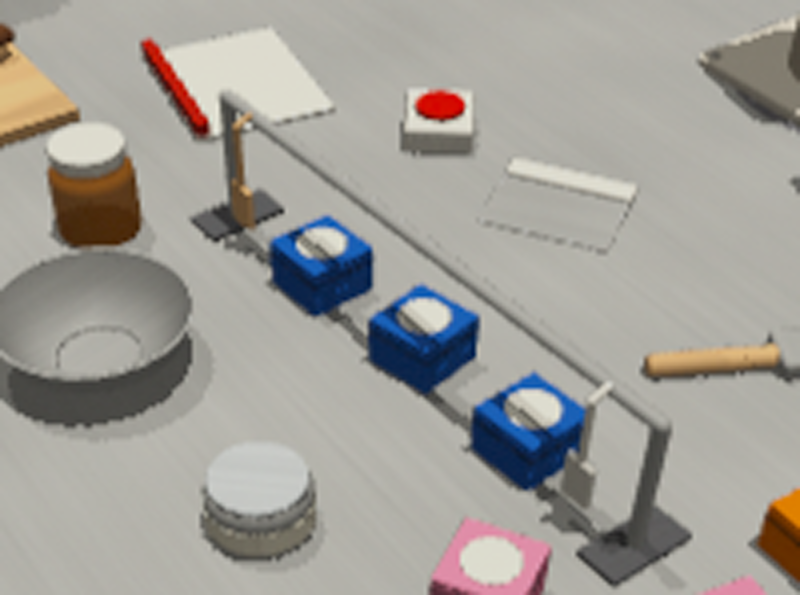

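The crop confirms three blue cases under the rail. Case c is upper left, b middle, a lower right. Their centres and tilts are about a (569,220) 6°, b (571,100) 13° and c (583,-14) 5°. The only candidates of another colour are the pink and orange ones. I'll start with case a.

```bash
python3 - <<'E'
from h import *
go((485,211,115),6,45,15)
E
```

```text
t 0.35 grasp now [154.4 605.5 241.5] tcp target [370.4 199.  230.3] units [  4.3  -8.1  -3.5  -0.8 -11.3   4.8]
per row [ 0.3 -0.5 -0.2 -0.1 -0.8  0.3]
q [ 1.3  0.4  1.6  0.   1.1 -0. ] F [-1.3  0.5  0. ] M [ 0. -0. -0.] w 87.66264497368796 gf 0.0
```

```bash
sed -i 's/precision=1/precision=3/' h.py
```

Call:
step_arm(
  targets=[
    [[0.29,-0.54,-0.23,-0.05,-0.75,0.32,1],[0.29,-0.54,-0.23,-0.05,-0.75,0.32,1],[0.29,-0.54,-0.23,-0.05,-0.75,0.32,1],[0.29,-0.54,-0.23,-0.05,-0.75,0.32,1],[0.29,-0.54,-0.23,-0.05,-0.75,0.32,1]],
  ],
)

```text
t: 0.98
ee_pos: [227.3, 469.8, 347.0]
orientation: [0.196, 2.871, 0.023]
ft_force: [1.5, 0.2, -0.0]
width: 88.0
grasp_force: 0.0
```

Call:
step_arm(
  targets=[
    [[0.29,-0.54,-0.23,-0.05,-0.75,0.32,1],[0.29,-0.54,-0.23,-0.05,-0.75,0.32,1],[0.29,-0.54,-0.23,-0.05,-0.75,0.32,1],[0.29,-0.54,-0.23,-0.05,-0.75,0.32,1],[0.29,-0.54,-0.23,-0.05,-0.75,0.32,1]],
  ],
)

```text
t: 1.6
ee_pos: [299.9, 334.9, 289.6]
orientation: [0.026, 2.617, 0.042]
ft_force: [1.0, 0.1, 0.0]
width: 87.8
grasp_force: 0.0
```

```bash
python3 - <<'E'
from h import *
go((485,211,115),6,45,5)
E
```

```text
t 1.6 grasp now [381.508 338.999 148.585] tcp target [370.373 198.952 230.258] units [ 1.41  -2.719 -1.187 -0.324 -3.762  1.579]
per row [ 0.282 -0.544 -0.237 -0.065 -0.752  0.316]
q [ 0.92  0.35  2.18 -1.03  0.47  0.28] F [1.028 0.124 0.03 ] M [0.03 0.16 0.05] w 87.8201970754854 gf 0.0
```

```bash
cat >> h.py <<'E'
def fk(q,p):
    h,a1,L2,L3,dl=p;rz=lambda a:Ro.from_euler('z',a);ry=lambda a:Ro.from_euler('y',a)
    A=rz(q[0]);B=A*ry(q[1]);C=B*ry(q[2])
    W=A.apply([a1,0,h])+B.apply([0,0,L2])+C.apply([0,0,L3])
    T=C*rz(q[3])*ry(q[4])*rz(q[5])
    return W+T.apply([0,0,dl]),T
E
python3 - <<'E'
from h import *
from scipy.optimize import least_squares
o=readout.get_obs()
D=[(np.array([1.30198836,.423802944,1.63067025,0,1.0885961,-.0189949]),np.array([154.412,605.342,403.933]),Ro.from_rotvec([-.391365,-3.1169,.00229])),(o["qpos"],o["ee_pos"],Ro.from_rotvec(o["orientation"]))]
for s in D: print("ori diff",np.degrees((s[2].inv()*fk(s[0],[0]*5)[1]).as_rotvec()))
for fixa in (0,1):
    f=lambda p:np.concatenate([fk(q,[p[0],p[4] if fixa else 0,*p[1:4]])[0]-x for q,x,_ in D])
    r=least_squares(f,[300,450,450,100,0]);print(fixa,r.x,r.fun)
E
```

```text
ori diff [  0.  -0. -90.]
ori diff [ -0.   0. -90.]
0 [157.864 570.947 427.258  70.034   0.   ] [  8.373 -14.419   5.643   0.598  17.775  -5.643]
1 [-214.585 1009.456  440.713   96.685 -180.523] [11.474 -3.161 -0.    -0.    -0.     0.   ]
```

```bash
python3 - <<'E'
from h import *
import h
from scipy.optimize import least_squares
o=readout.get_obs()
D=[(np.array([1.30198836,.423802944,1.63067025,0,1.0885961,-.0189949]),np.array([154.412,605.342,403.933])),(o["qpos"],o["ee_pos"])]
def f2(p,q):
    x,T=fk(q,p[:5]);return x+Ro.from_euler('z',q[0]).apply([0,p[5],0])+Ro.from_euler('z',q[0]).apply(Ro.from_euler('y',q[1]+q[2]).apply([p[6],0,0]))
for free in ([0,2,3,4,5],[0,1,2,3,4,5],[0,2,3,4,5,6]):
    def full(v):
        p=np.zeros(7);p[free]=v;return p
    r=least_squares(lambda v:np.concatenate([f2(full(v),q)-x for q,x in D]),np.array([300,0,450,450,100,0,0.])[free]);print(free,r.x,r.fun)
E
```

```text
[0, 2, 3, 4, 5] [165.506 566.693 428.878  72.89    1.377] [  6.96  -14.361   5.797   0.614  18.26   -5.797]
[0, 1, 2, 3, 4, 5] [-236.575 -223.149 1076.298  457.865  127.648   11.901] [ 0.  0.  0. -0. -0.  0.]
[0, 2, 3, 4, 5, 6] [312.41  563.096 484.903 127.648  11.901  77.501] [ 0. -0. -0. -0.  0.  0.]
```

Call:
step_arm(
  targets=[
    [[0.6,-0.4,0.3,0,0,0,1],[0.6,-0.4,0.3,0,0,0,1],[0.6,-0.4,0.3,0,0,0,1],[0,0,0,0,0,0,1],[0,0,0,0,0,0,1]],
  ],
)

```text
t: 2.22
ee_pos: [389.1, 275.5, 334.4]
orientation: [0.029, 2.619, 0.041]
ft_force: [0.8, -0.4, 0.2]
width: 87.8
grasp_force: 0.0
```

```bash
cat > kin.py <<'E'
from h import *
from scipy.optimize import least_squares
D=[(np.array([1.30198836,.423802944,1.63067025,0,1.0885961,-.0189949]),np.array([154.412,605.342,403.933])),
(np.array(%s),np.array([299.9,334.9,289.6]))]
E
python3 - <<'E'
from h import *
o=readout.get_obs();print(o["t"],o["qpos"],o["ee_pos"],o["orientation"],o["qvel"])
E
```

```text
2.225 [ 0.669  0.275  2.123 -0.792  0.422 -0.2  ] [389.081 275.51  334.43 ] [0.029 2.619 0.041] [ 0.018  0.009  0.007  0.    -0.001 -0.004]
```

```bash
cat > kin.py <<'E'
from h import *
from scipy.optimize import least_squares
o=readout.get_obs()
D=[([1.30198836,.423802944,1.63067025,0,1.0885961,-.0189949],[154.412,605.342,403.933],1),
([.92,.35,2.18,-1.03,.47,.28],[299.9,334.9,289.6],.2),
([.669,.275,2.123,-.792,.422,-.2],[389.081,275.51,334.43],1),
(o["qpos"],o["ee_pos"],1)]
def f2(p,q):
    x,T=fk(q,p[:5]);A=Ro.from_euler('z',q[0]);return x+A.apply([0,p[5],0])+A.apply(Ro.from_euler('y',q[1]+q[2]).apply([p[6],0,0]))
r=least_squares(lambda p:np.concatenate([(f2(p,q)-x)*w for q,x,w in D]+[(p-[300,0,450,450,100,0,0])*.003]),[300,0,450,450,100,0,0.])
P=r.x
def ik(gp,yaw,lean,q0):
    T=Ro.from_euler('z',yaw,degrees=True)*Ro.from_euler('y',-lean,degrees=True)*Ro.from_rotvec([0,np.pi,0])
    d=T.as_matrix()[:,2];p=np.asarray(gp,float)-163*d;best=None
    for k in (90,-90):
        Tq=T*Ro.from_euler('z',k,degrees=True)
        s=least_squares(lambda q:np.r_[(f2(P,q)-p)/100,(fk(q,P[:5])[1].inv()*Tq).as_rotvec()],q0)
        if s.cost<1e-6: print("  ik",gp,yaw,lean,np.round(s.x,2))
E
python3 - <<'E'
from kin import *
print(P,r.fun[:12])
q=o["qpos"];qf=np.array([.4,.4,2.,3.1,.3,0])
for gp in((485,211,115),(569,220,30),(571,100,30),(583,-14,30),(512,-314,38)):
    for lean in(25,35,45,55):
        for y in((6,) if gp[1]>0 else (5,) if gp[1]>-100 else (-10.5,)):
            ik(gp,y,lean,q);ik(gp,y,lean,qf)
E
```

```text
[322.313   4.34  554.796 485.376 127.189  11.877  80.402] [ 0.022 -0.009  0.008  0.302 -0.195  0.089 -0.061 -0.066 -0.026 -0.001
  0.139  0.   ]
  ik (485, 211, 115) 6 25 [ 0.47  0.41  2.18 -0.8   0.21  2.69]
  ik (485, 211, 115) 6 25 [ 0.47  0.41  2.18 -0.8   0.21 -0.45]
  ik (485, 211, 115) 6 25 [ 0.47  0.41  2.18  2.34 -0.21 -0.45]
  ik (485, 211, 115) 6 25 [ 0.47  0.41  2.18  5.48  0.21 -0.45]
  ik (485, 211, 115) 6 35 [ 0.51  0.43  2.26 -2.07  0.26  4.  ]
  ik (485, 211, 115) 6 35 [ 0.51  0.43  2.26 -2.07  0.26  0.85]
  ik (485, 211, 115) 6 35 [ 0.51  0.43  2.26  4.21  0.26 -2.29]
  ik (485, 211, 115) 6 35 [0.51 0.43 2.26 4.21 0.26 0.85]
  ik (485, 211, 115) 6 45 [ 0.56  0.51  2.34  0.66 -0.53  1.31]
  ik (485, 211, 115) 6 45 [ 0.56  0.51  2.34 -2.48  0.53  1.31]
  ik (485, 211, 115) 6 45 [ 0.56  0.51  2.34  3.8   0.53 -1.83]
  ik (485, 211, 115) 6 45 [0.56 0.51 2.34 3.8  0.53 1.31]
  ik (485, 211, 115) 6 55 [ 0.6   0.62  2.39  0.55 -0.85  1.49]
  ik (485, 211, 115) 6 55 [ 0.6   0.62  2.39 -2.59  0.85  1.49]
  ik (485, 211, 115) 6 55 [ 0.6   0.62  2.39  3.69  0.85 -1.65]
  ik (4
[... 3420 characters left out ...]
  -1.05 -0.34 -0.99]
  ik (512, -314, 38) -10.5 35 [-0.71  0.67  2.1   2.09  0.34 -0.99]
  ik (512, -314, 38) -10.5 35 [-0.71  0.67  2.1   2.09  0.34  2.15]
  ik (512, -314, 38) -10.5 45 [-0.76  0.74  2.16 -3.9   0.59 -1.33]
  ik (512, -314, 38) -10.5 45 [-0.76  0.74  2.16 -3.9   0.59  1.81]
  ik (512, -314, 38) -10.5 45 [-0.76  0.74  2.16 -0.76 -0.59  1.81]
  ik (512, -314, 38) -10.5 45 [-0.76  0.74  2.16  2.38  0.59  1.81]
  ik (512, -314, 38) -10.5 55 [-0.8   0.83  2.2  -3.81  0.87 -1.49]
  ik (512, -314, 38) -10.5 55 [-0.8   0.83  2.2  -3.81  0.87  1.65]
  ik (512, -314, 38) -10.5 55 [-0.8   0.83  2.2   2.47  0.87 -1.49]
  ik (512, -314, 38) -10.5 55 [-0.8   0.83  2.2   2.47  0.87  1.65]
```

```bash
cat >> kin.py <<'E'
def ikq(gp,yaw,lean,q0):
    T=Ro.from_euler('z',yaw,degrees=True)*Ro.from_euler('y',-lean,degrees=True)*Ro.from_rotvec([0,np.pi,0])
    p=np.asarray(gp,float)-163*T.as_matrix()[:,2];out=[]
    for k in (90,-90):
        Tq=T*Ro.from_euler('z',k,degrees=True)
        s=least_squares(lambda q:np.r_[(f2(P,q)-p)/100,(fk(q,P[:5])[1].inv()*Tq).as_rotvec()],q0)
        if s.cost<1e-6: out.append(s.x)
    return min(out,key=lambda q:abs(q-q0).max())
def pose(q): return f2(P,q),fk(q,P[:5])[1]
def path(qs,rows_per=5):
    "print per-call row values to follow joint waypoints qs"
    for a,b in zip(qs[:-1],qs[1:]):
        (pa,Ta),(pb,Tb)=pose(a),pose(b);w=np.degrees((Tb*Ta.inv()).as_rotvec())/4/rows_per
        print(np.round(np.r_[(pb-pa)/50/rows_per,w],2),"|w|",round(np.linalg.norm(w),2),"grasp",np.round(pb+163*Tb.as_matrix()[:,2]),"q",np.round(b,2))
E
python3 - <<'E'
from kin import *
q0=o["qpos"].copy()
g=ikq((494,82,115),13,45,np.array([.2,.5,2.3,3.2,.6,-1.6]));print(g)
n=12;qs=[]
for s in np.linspace(0,1,n+1):
    q=q0+(g-q0)*s;q[4]+=.12*np.sin(np.pi*s);q[1]-=.15*np.sin(np.pi*s);qs.append(q)
path(qs)
E
```

```text
[ 0.081  0.492  2.425  2.948  0.564 -1.51 ]
[-0.06 -0.1  -0.02  0.23  0.42 -0.57] |w| 0.74 grasp [436. 252. 177.] q [ 0.62  0.25  2.15 -0.48  0.46 -0.31]
[-0.06 -0.07 -0.02  0.3   0.42 -0.53] |w| 0.74 grasp [398. 242. 166.] q [ 0.57  0.24  2.17 -0.17  0.51 -0.42]
[-0.06 -0.04 -0.01  0.38  0.4  -0.5 ] |w| 0.74 grasp [364. 248. 161.] q [ 0.52  0.22  2.2   0.14  0.54 -0.53]
[-0.04 -0.02 -0.    0.44  0.34 -0.5 ] |w| 0.75 grasp [341. 266. 164.] q [ 0.47  0.22  2.22  0.45  0.57 -0.64]
[-0.02 -0.01 -0.    0.47  0.27 -0.51] |w| 0.75 grasp [334. 288. 173.] q [ 0.42  0.22  2.25  0.77  0.6  -0.75]
[ 0.02 -0.01 -0.    0.46  0.19 -0.56] |w| 0.75 grasp [344. 306. 185.] q [ 0.38  0.23  2.27  1.08  0.61 -0.86]
[ 0.04 -0.03 -0.01  0.41  0.12 -0.62] |w| 0.75 grasp [371. 313. 196.] q [ 0.33  0.26  2.3   1.39  0.62 -0.96]
[ 0.06 -0.06 -0.03  0.33  0.09 -0.68] |w| 0.76 grasp [408. 302. 201.] q [ 0.28  0.29  2.32  1.7   0.62 -1.07]
[ 0.06 -0.09 -0.05  0.23  0.08 -0.74] |w| 0.77 grasp [448. 271. 195.] q [ 0.23  0.33  2.35  2.01  0.61 -1.18]
[ 0.04 -0.13 -0.07  0.12  0.11 -0.77] |w| 0.79 grasp [481. 221. 178.] q [ 0.18  0.38  2.37  2.33  0.6  -1.29]
[ 0.01 -0.15 -0.09  0.03  0.16 -0.79] |w| 0.81 grasp [498. 155. 150.] q [ 0.13  0.44  2.4   2.64  0.58 -1.4 ]
[-0.03 -0.16 -0.1  -0.03  0.23 -0.8 ] |w| 0.83 grasp [494.  82. 115.] q [ 0.08  0.49  2.43  2.95  0.56 -1.51]
```

Call:
step_arm(
  targets=[
    [[-0.06,-0.1,-0.02,0.23,0.42,-0.57,1],[-0.06,-0.1,-0.02,0.23,0.42,-0.57,1],[-0.06,-0.1,-0.02,0.23,0.42,-0.57,1],[-0.06,-0.1,-0.02,0.23,0.42,-0.57,1],[-0.06,-0.1,-0.02,0.23,0.42,-0.57,1]],
  ],
)

```text
t: 2.85
ee_pos: [373.2, 251.1, 328.9]
orientation: [0.33, 2.747, 0.076]
ft_force: [-0.7, 0.7, -0.1]
width: 87.7
grasp_force: 0.0
```

Call:
step_arm(
  targets=[
    [[-0.06,-0.07,-0.02,0.3,0.42,-0.53,1],[-0.06,-0.07,-0.02,0.3,0.42,-0.53,1],[-0.06,-0.07,-0.02,0.3,0.42,-0.53,1],[-0.06,-0.07,-0.02,0.3,0.42,-0.53,1],[-0.06,-0.07,-0.02,0.3,0.42,-0.53,1]],
  ],
)

```text
t: 3.48
ee_pos: [358.2, 233.6, 324.0]
orientation: [0.641, 2.848, 0.152]
ft_force: [0.6, 0.2, -0.0]
width: 88.1
grasp_force: 0.0
```

Call:
step_arm(
  targets=[
    [[-0.06,-0.04,-0.01,0.38,0.4,-0.5,1],[-0.06,-0.04,-0.01,0.38,0.4,-0.5,1],[-0.06,-0.04,-0.01,0.38,0.4,-0.5,1],[-0.06,-0.04,-0.01,0.38,0.4,-0.5,1],[-0.06,-0.04,-0.01,0.38,0.4,-0.5,1]],
  ],
)

```text
t: 4.1
ee_pos: [343.2, 223.6, 321.5]
orientation: [0.959, 2.914, 0.278]
ft_force: [-0.5, -0.1, 0.6]
width: 87.7
grasp_force: 0.0
```

Call:
step_arm(
  targets=[
    [[-0.04,-0.02,0,0.44,0.34,-0.5,1],[-0.04,-0.02,0,0.44,0.34,-0.5,1],[-0.04,-0.02,0,0.44,0.34,-0.5,1],[-0.04,-0.02,0,0.44,0.34,-0.5,1],[-0.04,-0.02,0,0.44,0.34,-0.5,1]],
  ],
)

```text
t: 4.72
ee_pos: [333.3, 218.6, 321.6]
orientation: [-1.221, -2.772, -0.431]
ft_force: [0.8, 0.0, -0.3]
width: 87.9
grasp_force: 0.0
```

```bash
python3 - <<'E'
from kin import *
q0=o["qpos"].copy();print(o["t"],q0)
g=ikq((494,82,115),13,45,np.array([.2,.5,2.3,3.2,.6,-1.6]))
n=8;qs=[]
for s in np.linspace(0,1,n+1):
    q=q0+(g-q0)*s;q[4]+=.06*np.sin(np.pi*s);q[1]-=.07*np.sin(np.pi*s);qs.append(q)
path(qs)
E
```

```text
4.725 [ 0.474  0.213  2.221  0.448  0.584 -0.628]
[-0.01 -0.01 -0.01  0.47  0.27 -0.51] |w| 0.75 grasp [332. 288. 173.] q [ 0.42  0.22  2.25  0.76  0.6  -0.74]
[ 0.01 -0.01  0.    0.47  0.19 -0.55] |w| 0.75 grasp [342. 307. 186.] q [ 0.38  0.23  2.27  1.07  0.62 -0.85]
[ 0.04 -0.03 -0.    0.43  0.12 -0.61] |w| 0.75 grasp [369. 315. 200.] q [ 0.33  0.25  2.3   1.39  0.63 -0.96]
[ 0.06 -0.06 -0.02  0.34  0.08 -0.68] |w| 0.76 grasp [407. 306. 207.] q [ 0.28  0.28  2.33  1.7   0.63 -1.07]
[ 0.06 -0.09 -0.05  0.23  0.07 -0.74] |w| 0.78 grasp [448. 275. 203.] q [ 0.23  0.32  2.35  2.01  0.63 -1.18]
[ 0.05 -0.13 -0.08  0.12  0.11 -0.78] |w| 0.8 grasp [483. 223. 185.] q [ 0.18  0.37  2.38  2.32  0.61 -1.29]
[ 0.01 -0.15 -0.1   0.02  0.18 -0.8 ] |w| 0.82 grasp [500. 156. 154.] q [ 0.13  0.43  2.4   2.64  0.59 -1.4 ]
[-0.03 -0.17 -0.11 -0.04  0.26 -0.8 ] |w| 0.84 grasp [494.  82. 115.] q [ 0.08  0.49  2.43  2.95  0.56 -1.51]
```

Call:
step_arm(
  targets=[
    [[-0.01,-0.01,-0.01,0.47,0.27,-0.51,1],[-0.01,-0.01,-0.01,0.47,0.27,-0.51,1],[-0.01,-0.01,-0.01,0.47,0.27,-0.51,1],[-0.01,-0.01,-0.01,0.47,0.27,-0.51,1],[-0.01,-0.01,-0.01,0.47,0.27,-0.51,1]],
  ],
)

```text
t: 5.35
ee_pos: [330.8, 216.2, 319.1]
orientation: [-1.413, -2.504, -0.585]
ft_force: [-0.1, 0.7, 0.0]
width: 88.1
grasp_force: 0.0
```

Call:
step_arm(
  targets=[
    [[0.01,-0.01,0,0.47,0.19,-0.55,1],[0.01,-0.01,0,0.47,0.19,-0.55,1],[0.01,-0.01,0,0.47,0.19,-0.55,1],[0.01,-0.01,0,0.47,0.19,-0.55,1],[0.01,-0.01,0,0.47,0.19,-0.55,1]],
  ],
)

```text
t: 5.98
ee_pos: [333.3, 213.7, 319.1]
orientation: [-1.593, -2.228, -0.746]
ft_force: [-0.2, -0.1, 1.3]
width: 87.9
grasp_force: 0.0
```

Call:
step_arm(
  targets=[
    [[0.04,-0.03,0,0.43,0.12,-0.61,1],[0.04,-0.03,0,0.43,0.12,-0.61,1],[0.04,-0.03,0,0.43,0.12,-0.61,1],[0.04,-0.03,0,0.43,0.12,-0.61,1],[0.04,-0.03,0,0.43,0.12,-0.61,1]],
  ],
)

```text
t: 6.6
ee_pos: [343.4, 206.2, 319.1]
orientation: [-1.771, -1.944, -0.904]
ft_force: [1.0, -0.8, 0.7]
width: 87.8
grasp_force: 0.0
```

Call:
step_arm(
  targets=[
    [[0.06,-0.06,-0.02,0.34,0.08,-0.68,1],[0.06,-0.06,-0.02,0.34,0.08,-0.68,1],[0.06,-0.06,-0.02,0.34,0.08,-0.68,1],[0.06,-0.06,-0.02,0.34,0.08,-0.68,1],[0.06,-0.06,-0.02,0.34,0.08,-0.68,1]],
  ],
)

```text
t: 7.22
ee_pos: [358.4, 191.3, 314.0]
orientation: [-1.961, -1.65, -1.042]
ft_force: [0.7, -0.5, 0.0]
width: 88.3
grasp_force: 0.0
```

Call:
step_arm(
  targets=[
    [[0.06,-0.09,-0.05,0.23,0.07,-0.74,1],[0.06,-0.09,-0.05,0.23,0.07,-0.74,1],[0.06,-0.09,-0.05,0.23,0.07,-0.74,1],[0.06,-0.09,-0.05,0.23,0.07,-0.74,1],[0.06,-0.09,-0.05,0.23,0.07,-0.74,1]],
  ],
)

```text
t: 7.85
ee_pos: [373.5, 168.8, 301.5]
orientation: [-2.165, -1.345, -1.15]
ft_force: [0.3, 0.1, 1.1]
width: 87.7
grasp_force: 0.0
```

```bash
python3 - <<'E'
from kin import *
q0=o["qpos"].copy();print(o["t"],q0)
g=ikq((494,82,115),13,45,np.array([.2,.5,2.3,3.2,.6,-1.6]))
path([q0+(g-q0)*s for s in np.linspace(0,1,4)])
print("then direct to grasp:")
from h import go
go((494,82,115),13,45,15)
E
```

```text
7.85 [ 0.231  0.319  2.353  2.015  0.621 -1.182]
[ 0.05 -0.13 -0.09  0.1   0.14 -0.78] |w| 0.8 grasp [481. 222. 179.] q [ 0.18  0.37  2.38  2.33  0.6  -1.29]
[ 0.01 -0.15 -0.1   0.03  0.17 -0.79] |w| 0.81 grasp [498. 155. 149.] q [ 0.13  0.43  2.4   2.64  0.58 -1.4 ]
[-0.03 -0.17 -0.1  -0.03  0.22 -0.8 ] |w| 0.83 grasp [494.  82. 115.] q [ 0.08  0.49  2.43  2.95  0.56 -1.51]
then direct to grasp:
t 7.85 grasp now [447.696 274.188 201.693] tcp target [381.696  56.073 230.258] units [  0.164  -2.255  -1.425   0.382   2.499 -11.9  ]
per row [ 0.011 -0.15  -0.095  0.025  0.167 -0.793]
q [ 0.23  0.32  2.35  2.02  0.62 -1.18] F [0.263 0.131 1.144] M [-0.36  0.25 -0.06] w 87.67799614903319 gf 0.0
```

Call:
step_arm(
  targets=[
    [[0.05,-0.13,-0.09,0.1,0.14,-0.78,1],[0.05,-0.13,-0.09,0.1,0.14,-0.78,1],[0.05,-0.13,-0.09,0.1,0.14,-0.78,1],[0.05,-0.13,-0.09,0.1,0.14,-0.78,1],[0.05,-0.13,-0.09,0.1,0.14,-0.78,1]],
  ],
)

```text
t: 8.48
ee_pos: [386.1, 136.3, 279.0]
orientation: [-2.388, -1.025, -1.197]
ft_force: [0.5, 0.0, 0.4]
width: 88.1
grasp_force: 0.0
```

Call:
step_arm(
  targets=[
    [[0.01,-0.15,-0.1,0.03,0.17,-0.79,1],[0.01,-0.15,-0.1,0.03,0.17,-0.79,1],[0.01,-0.15,-0.1,0.03,0.17,-0.79,1],[0.01,-0.15,-0.1,0.03,0.17,-0.79,1],[0.01,-0.15,-0.1,0.03,0.17,-0.79,1]],
  ],
)

```text
t: 9.1
ee_pos: [388.6, 98.9, 254.0]
orientation: [-2.603, -0.685, -1.205]
ft_force: [0.7, -0.2, 0.0]
width: 88.0
grasp_force: 0.0
```

Call:
step_arm(
  targets=[
    [[-0.03,-0.17,-0.1,-0.03,0.22,-0.8,1],[-0.03,-0.17,-0.1,-0.03,0.22,-0.8,1],[-0.03,-0.17,-0.1,-0.03,0.22,-0.8,1],[-0.03,-0.17,-0.1,-0.03,0.22,-0.8,1],[-0.03,-0.17,-0.1,-0.03,0.22,-0.8,1]],
  ],
)

```text
t: 9.72
ee_pos: [381.2, 56.4, 229.1]
orientation: [-2.807, -0.322, -1.165]
ft_force: [-0.4, -0.4, -0.8]
width: 87.6
grasp_force: 0.0
```

```bash
python3 - <<'E'
from h import *
go((571,100,30),13,45,10)
d=get_image("wrist");cv2.imwrite("pics/w1.png",d["pixels"][:,:,::-1])
print([proj(d,c) for c in((569,220,52),(571,100,52),(583,-14,52),(577,97,140))])
E
```

```text
t 9.72 grasp now [493.685  82.133 113.988] tcp target [458.696  74.073 145.258] units [ 1.55   0.354 -1.677  0.027  0.024 -0.007]
per row [ 0.155  0.035 -0.168  0.003  0.002 -0.001]
q [ 0.08  0.49  2.43  2.95  0.57 -1.52] F [-0.424 -0.403 -0.765] M [-0.11  0.44  0.02] w 87.6258085491314 gf 0.0
[array([162.769, 159.8  ]), array([312.284, 187.949]), array([467.44 , 204.826]), array([320.921,  98.904])]
```

View pics/w1.png

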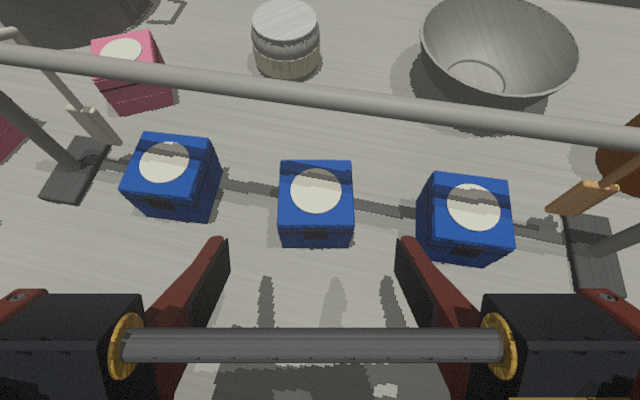

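The wrist view shows case b at (316,191), centred between the fingers and square to them, and the rail is well clear. All three labels lie within 6 px of the projected estimates. I'll go in.

Call:
step_arm(
  targets=[
    [[0.15,0.03,-0.17,0,0,0,1],[0.15,0.03,-0.17,0,0,0,1],[0.15,0.03,-0.17,0,0,0,1],[0.15,0.03,-0.17,0,0,0,1],[0.15,0.03,-0.17,0,0,0,1]],
  ],
)

```text
t: 10.4
ee_pos: [420.1, 63.2, 186.5]
orientation: [-2.807, -0.322, -1.169]
ft_force: [-0.7, -0.6, -0.3]
width: 87.8
grasp_force: 0.0
```

Call:
step_arm(
  targets=[
    [[0.15,0.03,-0.17,0,0,0,1],[0.15,0.03,-0.17,0,0,0,1],[0.15,0.03,-0.17,0,0,0,1],[0.15,0.03,-0.17,0,0,0,1],[0.15,0.03,-0.16,0,0,0,1]],
  ],
)

```text
t: 11.02
ee_pos: [457.5, 70.7, 144.6]
orientation: [-2.807, -0.322, -1.169]
ft_force: [-0.5, 0.3, -0.8]
width: 87.5
grasp_force: 0.0
```

Call:
step_arm(
  targets=[
    [[0,0,0,0,0,0,0],[0,0,0,0,0,0,0],[0,0,0,0,0,0,0],[0,0,0,0,0,0,0],[0,0,0,0,0,0,0]],
  ],
)

```text
t: 11.65
ee_pos: [456.8, 70.6, 145.4]
orientation: [-2.807, -0.322, -1.169]
ft_force: [-2.0, -0.0, 2.9]
width: 55.7
grasp_force: 30.0
```

```bash
python3 - <<'E'
from h import *
go((571,100,30),13,45)
E
```

```text
t 11.65 grasp now [569.597  96.237  30.592] tcp target [458.696  74.073 145.258] units [ 0.038  0.069 -0.003  0.035  0.063  0.001]
q [ 0.1   0.75  2.26  3.    0.65 -1.55] F [-2.049 -0.048  2.895] M [0.08 0.41 0.13] w 55.68028377323316 gf 29.988414786639623
```

Call:
step_arm(
  targets=[
    [[0,0,0.08,0,0,0,0],[0,0,0.08,0,0,0,0],[0,0,0.08,0,0,0,0],[0,0,0,0,0,0,0],[0,0,0,0,0,0,0]],
  ],
)

```text
t: 12.28
ee_pos: [457.0, 70.6, 157.2]
orientation: [-2.807, -0.322, -1.169]
ft_force: [-0.5, 0.0, -5.0]
width: 56.0
grasp_force: 30.0
```

Call:
step_arm(
  targets=[
    [[0,0,0,0,0,0,0],[0,0,0,0,0,0,0],[0,0,0,0,0,0,0],[0,0,0,0,0,0,0],[0,0,0,0,0,0,0]],
  ],
)

```text
t: 12.9
ee_pos: [457.0, 70.6, 157.2]
orientation: [-2.807, -0.322, -1.169]
ft_force: [-0.9, -0.9, -3.5]
width: 55.7
grasp_force: 30.0
```

```bash
python3 - <<'E'
from h import *
go((571,100,30),13,45)
d=get_image("side");cv2.imwrite("pics/s1.png",d["pixels"][:,:,::-1])
E
```

```text
t 12.9 grasp now [569.771  96.2    42.298] tcp target [458.696  74.073 145.258] units [ 0.034  0.07  -0.238  0.037  0.06   0.001]
q [ 0.1   0.71  2.26  3.    0.62 -1.54] F [-0.909 -0.851 -3.483] M [-0.19  0.9   0.04] w 55.73233747323141 gf 29.98340639518574
```

The lift changed Fz by about -3.5 N and My by +0.46 Nm (0.115 m × 4 N), so case b holds the die. Next I'll withdraw it towards the robot.

Call:
step_arm(
  targets=[
    [[-0.44,-0.1,0,0,0,0,0],[-0.44,-0.1,0,0,0,0,0],[-0.44,-0.1,0,0,0,0,0],[-0.44,-0.1,0.05,0,0,0,0],[-0.34,-0.08,0.2,0,0,0,0]],
  ],
)

```text
t: 13.58
ee_pos: [351.2, 46.4, 169.6]
orientation: [-2.808, -0.322, -1.167]
ft_force: [-0.4, 0.5, -3.9]
width: 56.2
grasp_force: 30.0
```

```bash
python3 - <<'E'
from kin import *
q=o["qpos"].copy();print(o["t"],q,o["ft_force"],o["moment"])
for gp,y in(((465,73,125),0),((470,-100,125),0),((490,-313,125),-10.5),((490,-313,50),-10.5),((507,-317,40),-10.5)):
    s=ikq(gp,y,45,q);print(gp,y,np.round(s,2));q=s
go((490,-313,125),-10.5,45,15)
E
```

```text
13.575 [ 0.055  0.709  2.485  2.981  0.839 -1.587] [-0.366  0.489 -3.912] [-0.14   0.823 -0.052]
(465, 73, 125) 0 [ 0.23  0.44  2.48  3.44  0.58 -1.66]
(470, -100, 125) 0 [-0.4   0.45  2.46  2.6   0.57 -1.4 ]
(490, -313, 125) -10.5 [-0.79  0.51  2.22  2.11  0.49 -1.06]
(490, -313, 50) -10.5 [-0.79  0.69  2.21  2.35  0.6  -1.33]
(507, -317, 40) -10.5 [-0.77  0.72  2.18  2.37  0.6  -1.33]
t 13.57 grasp now [463.825  72.047  54.562] tcp target [ 376.672 -291.996  240.258] units [ 0.51  -6.769  1.414  0.046  0.034 -5.873]
per row [ 0.034 -0.451  0.094  0.003  0.002 -0.392]
q [ 0.05  0.71  2.48  2.98  0.84 -1.59] F [-0.366  0.489 -3.912] M [-0.14  0.82 -0.05] w 56.23065594013594 gf 29.98345646483358
```

Call:
step_arm(
  targets=[
    [[0.02,-0.2,0.28,0,0,-0.39,0],[0.02,-0.2,0.28,0,0,-0.39,0],[0.02,-0.2,0.28,0,0,-0.39,0],[0.02,-0.2,0.28,0,0,-0.39,0],[0.02,-0.2,0.28,0,0,-0.39,0]],
  ],
)

```text
t: 14.2
ee_pos: [357.0, -3.8, 240.2]
orientation: [-2.869, -0.131, -1.195]
ft_force: [0.6, -0.2, -3.7]
width: 55.9
grasp_force: 30.0
```

Call:
step_arm(
  targets=[
    [[0.04,-0.58,0,0,0,-0.39,0],[0.04,-0.58,0,0,0,-0.39,0],[0.04,-0.58,0,0,0,-0.39,0],[0.04,-0.58,0,0,0,-0.39,0],[0.04,-0.58,0,0,0,-0.39,0]],
  ],
)

```text
t: 14.82
ee_pos: [366.8, -149.4, 239.8]
orientation: [2.88, -0.065, 1.199]
ft_force: [-0.3, -0.3, -3.3]
width: 55.9
grasp_force: 30.0
```

Call:
step_arm(
  targets=[
    [[0.04,-0.58,0,0,0,-0.39,0],[0.04,-0.58,0,0,0,-0.39,0],[0.04,-0.58,0,0,0,-0.39,0],[0.04,-0.58,0,0,0,-0.39,0],[0.04,-0.58,0,0,0,-0.39,0]],
  ],
)

```text
t: 15.45
ee_pos: [376.8, -294.3, 239.7]
orientation: [2.823, -0.256, 1.174]
ft_force: [0.4, 0.9, -4.3]
width: 55.8
grasp_force: 30.0
```

```bash
python3 - <<'E'
from h import *
go((490,-313,125),-10.5,45)
d=get_image("wrist");cv2.imwrite("pics/w2.png",d["pixels"][:,:,::-1])
cs,_=cv2.findContours(red(d["pixels"]),0,2)
for c in cs:
    if cv2.contourArea(c)>60:
        b=cv2.boxPoints(cv2.minAreaRect(c));print(b.tolist());print(np.array([ray(d,*q,24) for q in b]),np.mean([ray(d,*q,24) for q in b],0))
print(proj(d,(536.6,-321.9,6)))
E
```

```text
t 15.45 grasp now [ 490.433 -315.622  124.789] tcp target [ 376.672 -291.996  240.258] units [-0.002  0.045  0.012  0.057  0.038 -0.013]
q [-0.8   0.51  2.22  2.11  0.5  -1.06] F [ 0.375  0.868 -4.289] M [0.15 0.84 0.02] w 55.822531299230576 gf 29.982821621233597
[[384.0, 237.0], [413.0, 237.0], [413.0, 249.0], [384.0, 249.0]]
[[ 533.8   -384.543   24.   ]
 [ 529.503 -407.988   24.   ]
 [ 519.642 -404.726   24.   ]
 [ 523.868 -381.683   24.   ]] [ 526.703 -394.735   24.   ]
[[217.0, 237.0], [240.0, 237.0], [240.0, 249.0], [217.0, 249.0]]
[[ 558.495 -249.793   24.   ]
 [ 555.098 -268.326   24.   ]
 [ 544.817 -267.449   24.   ]
 [ 548.158 -249.233   24.   ]] [ 551.642 -258.7     24.   ]
[308.429 253.894]
```

View pics/w2.png

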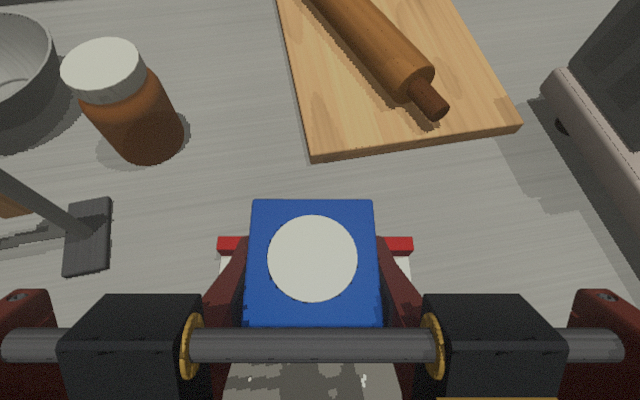

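The wrist view shows the bar ends at (217,243) and (413,243), level in the picture, so the yaw matches. The case's label is at (312,258), centred in front of the bar. I'll descend short of the stop.

Call:
step_arm(
  targets=[
    [[0.02,-0.02,-0.3,0,0,0,0],[0.02,-0.02,-0.3,0,0,0,0],[0.02,-0.02,-0.3,0,0,0,0],[0,0,-0.3,0,0,0,0],[0,0,-0.3,0,0,0,0]],
  ],
)

```text
t: 16.12
ee_pos: [379.9, -296.3, 164.2]
orientation: [2.824, -0.255, 1.175]
ft_force: [0.4, -1.1, -3.7]
width: 56.1
grasp_force: 30.0
```

Call:
step_arm(
  targets=[
    [[0,0,-0.1,0,0,0,0],[0,0,-0.08,0,0,0,0],[0,0,-0.06,0,0,0,0],[0,0,0,0,0,0,0],[0,0,0,0,0,0,0]],
  ],
)

```text
t: 16.75
ee_pos: [380.0, -296.5, 153.0]
orientation: [2.823, -0.255, 1.175]
ft_force: [0.1, 0.7, -3.5]
width: 56.2
grasp_force: 30.0
```

```bash
python3 - <<'E'
from h import *
go((504,-321,36.6),-10.5,45)
E
```

```text
t 16.75 grasp now [ 493.758 -317.81    38.151] tcp target [ 390.672 -299.996  151.858] units [ 0.213 -0.07  -0.022  0.063  0.046 -0.023]
q [-0.8   0.73  2.2   2.37  0.62 -1.36] F [ 0.145  0.661 -3.523] M [0.17 0.84 0.02] w 56.19864346423495 gf 29.983531351899728
```

Call:
step_arm(
  targets=[
    [[0.04,-0.01,0,0,0,0,0],[0.04,-0.01,0,0,0,0,0],[0.04,-0.01,0,0,0,0,0],[0.04,-0.005,0,0,0,0,0],[0,0,0,0,0,0,0]],
  ],
)

```text
t: 17.38
ee_pos: [388.2, -298.2, 152.7]
orientation: [2.823, -0.255, 1.175]
ft_force: [-0.1, -0.8, -3.2]
width: 55.9
grasp_force: 30.0
```

Call:
step_arm(
  targets=[
    [[0.03,-0.005,0,0,0,0,0],[0.03,-0.005,0,0,0,0,0],[0,0,0,0,0,0,0],[0,0,0,0,0,0,0],[0,0,0,0,0,0,0]],
  ],
)

```text
t: 18.0
ee_pos: [390.9, -298.6, 152.7]
orientation: [2.823, -0.255, 1.175]
ft_force: [0.1, 0.8, -2.9]
width: 56.0
grasp_force: 30.0
```

Call:
step_arm(
  targets=[
    [[0.03,-0.005,0,0,0,0,0],[0.03,-0.005,0,0,0,0,0],[0,0,0,0,0,0,0],[0,0,0,0,0,0,0],[0,0,0,0,0,0,0]],
  ],
)

```text
t: 18.62
ee_pos: [392.9, -298.7, 152.4]
orientation: [2.825, -0.257, 1.171]
ft_force: [-7.3, -0.5, -0.4]
width: 56.4
grasp_force: 30.0
```

```bash
python3 - <<'E'
from h import *
go((504,-321,36.6),-10.5,45)
d=get_image("wrist");p=d["pixels"]
cs,_=cv2.findContours(red(p),0,2)
for c in cs:
    if cv2.contourArea(c)>30:print(cv2.boundingRect(c))
im=cv2.resize(p[180:300,180:440,::-1],None,fx=3,fy=3,interpolation=2);cv2.imwrite("pics/w3.png",im)
E
```

```text
t 18.62 grasp now [ 506.199 -319.969   37.218] tcp target [ 390.672 -299.996  151.858] units [-0.044 -0.026 -0.011  0.039  0.001 -0.007]
q [-0.78  0.73  2.17  2.37  0.6  -1.34] F [-7.334 -0.457 -0.382] M [ 0.02  1.41 -0.16] w 56.37655604411403 gf 29.982848965446465
(374, 209, 84, 18)
(171, 208, 80, 19)
```

View pics/w3.png

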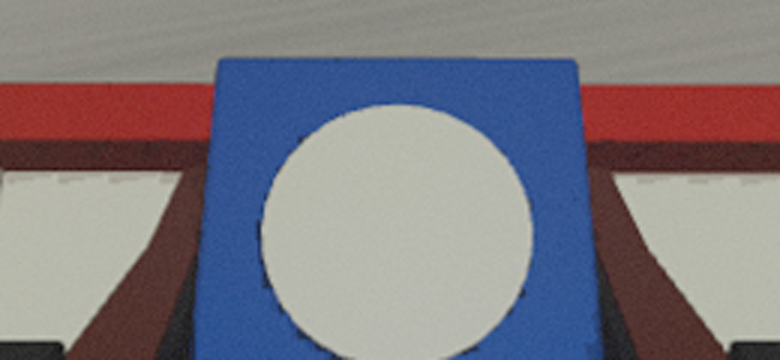

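Contact with the stop is about 7 N. The crop shows the case edge parallel to the red bar, with its foot against it. I'll lower it the last millimetre and open.

Call:
step_arm(
  targets=[
    [[-0.01,0,-0.02,0,0,0,0],[0,0,0,0,0,0,0],[0,0,0,0,0,0,0],[0,0,0,0,0,0,0],[0,0,0,0,0,0,0]],
  ],
)

```text
t: 19.3
ee_pos: [392.7, -298.7, 151.7]
orientation: [2.825, -0.256, 1.173]
ft_force: [-7.0, 1.2, 2.4]
width: 55.7
grasp_force: 30.0
```

Call:
step_arm(
  targets=[
    [[0,0,0,0,0,0,1],[0,0,0,0,0,0,1],[0,0,0,0,0,0,1],[0,0,0,0,0,0,1],[0,0,0,0,0,0,1]],
  ],
)

```text
t: 19.92
ee_pos: [393.5, -299.2, 151.7]
orientation: [2.823, -0.255, 1.175]
ft_force: [-0.4, -0.5, 0.8]
width: 87.8
grasp_force: 0.0
```

```bash
python3 - <<'E'
from h import *
go((504,-321,36.6),-10.5,45)
d=get_image("wrist");p=d["pixels"];cv2.imwrite("pics/w4.png",p[:,:,::-1])
E
```

```text
t 19.93 grasp now [ 507.228 -320.444   36.835] tcp target [ 390.672 -299.996  151.858] units [-0.057 -0.017  0.004  0.058  0.042 -0.024]
q [-0.78  0.73  2.17  2.37  0.6  -1.34] F [-0.369 -0.536  0.752] M [ 0.07  0.38 -0.01] w 87.82588705411322 gf 0.0
```

View pics/w4.png

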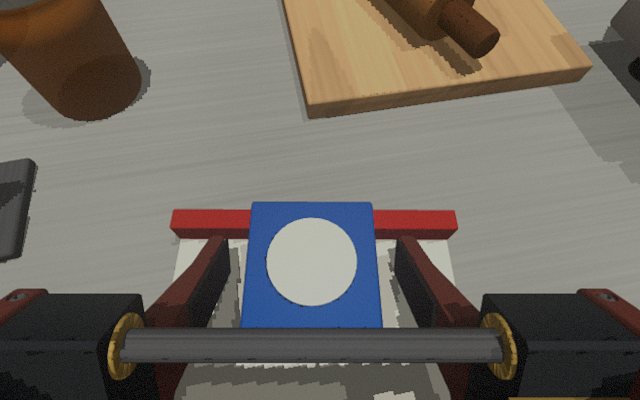

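The case is released and stands square, its top at (250-375, 203-327) against the red bar. I'll back off along the tool axis and check.

Call:
step_arm(
  targets=[
    [[-0.2,0.04,0.2,0,0,0,1],[-0.25,0.05,0.25,0,0,0,1],[-0.25,0.05,0.25,0,0,0,1],[-0.25,0.05,0.25,0,0,0,1],[-0.25,0.05,0.25,0,0,0,1]],
  ],
)

```text
t: 20.6
ee_pos: [332.3, -286.9, 212.8]
orientation: [2.823, -0.255, 1.175]
ft_force: [0.4, -0.6, 0.3]
width: 87.8
grasp_force: 0.0
```

Call:
step_arm(
  targets=[
    [[0,0,0.4,0,0,0,1],[0,0,0.4,0,0,0,1],[0,0,0.2,0,0,0,1],[0,0,0,0,0,0,1],[0,0,0,0,0,0,1]],
  ],
)

```text
t: 21.22
ee_pos: [333.0, -287.0, 261.8]
orientation: [2.823, -0.255, 1.175]
ft_force: [0.9, 0.7, -0.2]
width: 87.6
grasp_force: 0.0
```

```bash
python3 - <<'E'
from h import *
o=readout.get_obs();print(o["t"],o["ee_pos"],o["ft_force"])
d=get_image("wrist");p=d["pixels"]
for nm,m,z in(("blue",blue(p),58),("red",red(p),24)):
    cs,_=cv2.findContours(m,0,2)
    for c in cs:
        if cv2.contourArea(c)>100:
            print(nm,cv2.boundingRect(c))
            if nm=="red": 
                b=cv2.boxPoints(cv2.minAreaRect(c));print(np.array([ray(d,*q,24) for q in b]))
a=p.astype(int)
m=np.zeros(p.shape[:2],np.uint8);cs,_=cv2.findContours(blue(p),0,2);c=max(cs,key=cv2.contourArea);cv2.fillConvexPoly(m,cv2.convexHull(c),1)
w=((a.min(2)>130)&(m>0)).astype(np.uint8);k,l,s,ce=cv2.connectedComponentsWithStats(w);i=1+s[1:,4].argmax();print("label",ce[i],ray(d,*ce[i],58))
d2=get_image("scene");d3=get_image("side")
r=[cv2.resize(x["pixels"][y0:y0+140,x0:x0+200,::-1],(400,280),interpolation=2) for x,y0,x0 in((d2,125,230),(d3,80,230))]
cv2.imwrite("pics/fin.png",np.vstack([np.hstack(r),cv2.resize(p[100:300,100:540,::-1],(800,300))]))
E
```

```text
21.225 [ 332.989 -286.986  261.771] [ 0.928  0.719 -0.206]
blue (277, 195, 72, 67)
red (347, 201, 53, 11)
[[ 538.314 -359.555   24.   ]
 [ 529.546 -407.634   24.   ]
 [ 519.572 -404.545   24.   ]
 [ 528.214 -357.19    24.   ]]
red (228, 201, 51, 10)
[[ 558.341 -249.734   24.   ]
 [ 549.933 -295.842   24.   ]
 [ 540.679 -294.575   24.   ]
 [ 548.978 -249.091   24.   ]]
label [312.237 225.262] [ 506.012 -320.242   58.   ]
```

View pics/fin.png

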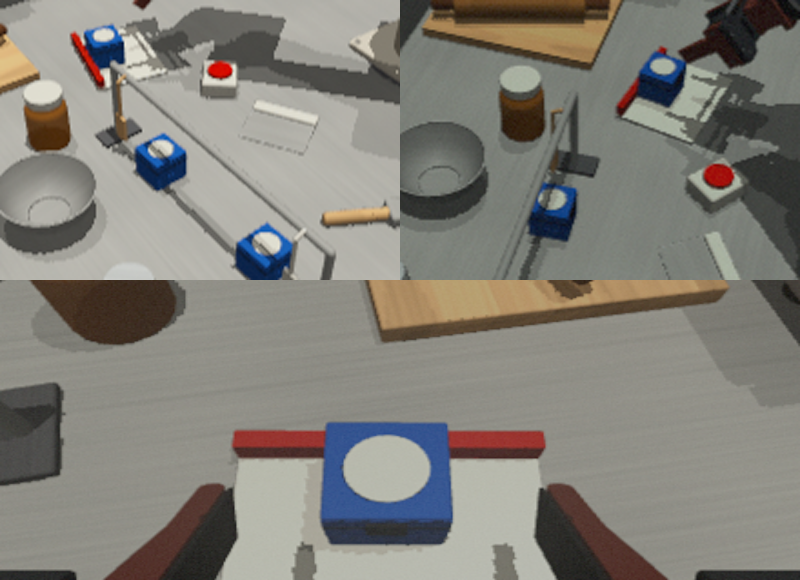

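The label lies 26.8 mm before the stop's face and about 1 mm from its middle. The case is upright and flat, the two empties stand in place, and the gripper is clear.

```bash
python3 -c "
from workcell import ctrl
print(ctrl.close_job())"
```

```text
the job is handed in; nothing more can be done
None
```

I found the die in case b (the middle one, about 4 N when lifted), stood it upright on the plate flat against the red stop, left the two empty cases untouched, and handed the job in at about 21 s; no verdict came back.

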